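Run the ring gauge round a hand-bent wire to the sprung stop

ROBOT

A 7-joint arm with a two-finger parallel gripper is mounted at the origin on a cart in front of the work surface, level with it; the furniture and walls round the work are solid. World frame = base frame: x ahead of the robot, y to its left, z up, the work surface at z = 0. Lengths are in m, angles in rad, forces in N, time in s.
With the tool pointing down it reaches from about 0.425 to 0.875 m from the base axis. Payload 4.7 kg.
Tool frame: the origin (TCP) lies at the very end of the fingers, on their centre line; the grasp point (between the pads) lies 19 mm behind it; z points along the fingers, y is the line along which they close (so a half turn about z gives the same grasp; the last joint's range is limited). The gripper opens to 87 mm and grips with 3 to 60 N. Pads are 19 mm wide; open, the fingers measure 117 mm over their backs; the gripper's body (75 mm by 190 mm) begins 51 mm behind the grasp point.
Start: joints at [1.32, 0.321, -0.07, 1.45, 0.023, 1.371, -0.057], TCP at [0.17, -0.627, 0.184] pointing down, gripper open.
Joint ranges: [-2.86, 2.86], [-0.3, 2.09], [-1.38, 1.24], [0.06, 2.45], [-1.56, 4.7], [0.09, 2.05], [-2.69, 2.69]. Speed limits (rad/s): [2.57, 2.57, 3.14, 3.14, 3.14, 3.14, 3.14].

INTERFACE

Orientations are given as a rotation vector (axis times angle).
In Python, from bench import ctrl gives the robot as it stands.
- The arm moves only by the shell command python3 -m jog 'ROWS' [FORCE]. ROWS is JSON, a list that holds one entry, the list of rows, each a list of 7 numbers: the shift along the tool's x, y, z in mm, then the turn, a rotation vector about the tool's x, y, z in degrees, then the finger opening in mm, from 0 to 87. A call has 1 to 10 rows; each row is the pose to reach, as a shift and turn from the pose commanded when the call began, along the tool's axes at that moment; what a row does not reach only later rows make up. A row lasts 1/10 s, in which the tool goes at most 50 mm and 8.59 degrees, less where a joint would pass 70% of its speed; a pose out of reach is approached as far as the arm can. A call with a gripper value outside its range is refused whole. The fingers move at their own pace and stop on an object; FORCE is the grip in N (left out, the last holds). Time passes only in rows, so rows that repeat a pose let the fingers close. It gives the time, the measured TCP pose, the force, the opening and the grip force at its end, in the units of the state.
- ctrl.get_state(): the state, without advancing time (a new reading comes with each control period).
- ctrl.get_image(name): name is "side" or "top"; returns a dict with "image" (384x512x3 uint8, red, green, blue), "depth" (384x512 float32, m along the optical axis (not along the pixel's ray), 0 where there is no reading), "fov_y" (degrees; the focal length in pixels is half the picture's height over the tangent of half this angle, whatever the lens; pixels are square), "cx", "cy" (the principal point, pixels), "rvec" (rotation vector, rad) and "tvec" (3), from world to camera coordinates, as OpenCV has them. Camera axes: x right, y down, z forward; pixel columns grow to the right and rows downward; lengths in m; the calibration is good to about 2 mm. A picture is of the moment at which its call begins.
- ctrl.close_job(): hands the job in; it is judged then, once.
The state is a dict: "time": time; "joint_positions": joint angles; "qd": joint speeds; "joint_torque": joint torques, N m; "position": TCP position; "tool_rot": TCP orientation; "ft_force": force on the tool from outside, world axes, zero at the start; "torque": the same for the moment, N m; "grip_width": opening from 0.0 (shut) to 1.0 (fully open); "grip_force": force on a finger pad.
Only numpy, scipy, OpenCV 4.12 (cv2) and the standard library are available. Lean on these libraries where they do the work, as an engineer would, in place of code of your own. Each camera call takes 0.05 s, during which the arm holds its last target. There are 200 camera calls.

TASK

Check the hand-bent copper wire: take the brass ring gauge that hangs on it by its blue tab and slide it along the wire, round both bends, until it pushes the red sprung sleeve at the far end in by well over half of its 14 mm travel; hold it there for a moment, then let go so that the gauge is left hanging on the wire at the sleeve, with the sleeve sprung out again. The wire is soft, so feel your way and never lean on it with the gauge by more than 18 newtons; leave the tin, the steel block and the bur block where they stand.

Things in the scene. Friction and masses are not known exactly. Their poses are not given: they have to be found in the camera images.
- wire_stand: Fixed stand: level round copper wire, 8 mm thick, centre line 85 mm above the bench, between two dark steel posts with round feet (52 mm), which rise at most 8 mm above the wire's centre line. Origin: on the bench under the wire at the start post; x along the wire's first straight run, away from that post; z up. Every bend and length of this hand-bent wire differs each time and is measured nowhere.
- wire_start (a point): Wire's centre line at the start post, axes as the stand. From here: straight along x for 65 to 115 mm; bend left (to +y) by 47 to 67 degrees; straight for 45 to 85 mm; bend back right by 47 to 67 degrees; straight for 40 to 80 mm to the sleeve's face. Each bend is an arc of 20 mm centre-line radius over 57 degrees (20 mm of wire, extra to the straights) ending in a slight kink that makes up its angle.
- gauge: Loose brass ring gauge, 56 to 104 g, captive on the wire's first run. Origin: ring centre; x: ring axis, along the wire away from the start post; z: up. Bore 13 mm, outside 23 mm, 8 mm thick along x: 2.5 mm play round the wire when centred; in a bend it must turn with the wire. A brass bob reaching 44 mm below the origin keeps it upright. Hanging free, its origin is 2.5 mm below the wire's centre line.
- brass_ring: The ring and bob of the gauge, fixed to its tab: same origin and axes as the gauge. The part that rubs on the wire and meets the sleeve; its contact force is what must stay under 18 N.
- gauge_tab (a point): Point to grip on the gauge's blue tab, 38 mm above the gauge's origin, axes as the gauge. The tab is 8 mm thick along x, 18 mm wide along y, and stands from 11 to 51 mm above the gauge's origin. Close on it along x, from above, with the fingertips staying above the brass ring (whose top is 11.5 mm above the gauge's origin).
- end_post: The round post that holds the far end of the wire (foot 52 mm across). Origin: on the bench, under the wire. Its yaw is arbitrary and says nothing of the wire's direction. A red sleeve (18 mm diameter, 22 mm long) sits round the wire in front of it; the sleeve's free face, on the wire's centre line, is 46 mm from the post's axis when sprung out.
- stop_sleeve (a joint): How far the red sleeve is pushed in along the wire towards the end post, in m: 0 sprung out, 0.014 fully in (solid stop). Spring of 0.4 N per mm (5.6 N fully in), damped, so it comes out without a jerk.
- gold_tin: Low round gold-coloured tin, 67 mm across, 20 mm high, origin under its centre; a bystander.
- steel_block: Dark steel block, 38 x 44 x 22 mm, origin under its centre; a bystander.
- bur_block: Grey block with burs standing in it, 30 x 62 x 54 mm, origin under its centre; a bystander.
Not all that is in view belongs to the job. Of the things shaped like the gauge, the brass one is meant. Leave any purple look-alike of the end_post alone.

How it is judged:
On the way:
1. the gauge holds the sleeve pushed in (value of joint stop_sleeve above 0.007 m and horizontal distance between gauge and end_post below 0.05 m and contact force between the fingers and gauge above 1 N), for 0.2 s.
At the end, for the whole second after the job is handed in: The gauge, after having pushed the sleeve in by more than 7 mm for 0.2 s, hangs free and still on the wire with its tab up (within 0.5 rad), its centre within 62 mm of the end post's axis (so within about 12 mm of touching the sleeve), the sleeve sprung out (less than 2 mm in) (horizontal distance between gauge and end_post below 0.062 m and value of joint stop_sleeve below 0.002 m and height (world z) of gauge above 0.074 m and angle between gauge's own z axis and vertical below 0.5 rad and linear speed of gauge below 0.03 m/s).
It fails at once if the brass ring bears on the wire, the sleeve or anything else with more than 18 N (contact force between brass_ring and anything else above 18 N).
It fails at once if the tin, the steel block or the bur block moved by more than 20 mm (distance of any of gold_tin, steel_block, bur_block from where it was at the start of the episode above 0.02 m).
It also fails if it takes over 72 s, if anything falls off the work surface, if the arm or the gripper's body presses on something with over 40 N, if the wrist force passes 120 N, or if a joint passes its speed limit or range.

## Working session

There is one attempt and no reset: what is moved stays moved. The work goes in short steps, Python scripts to look and compute and a shell command to move; the robot and the scene stay as the last step left them, time stands still between calls to the robot, and variables do not carry over. Pictures are saved under pics/ and viewed, at most 10 in all, crops included, and the job is handed in when it is done.

```bash
mkdir -p pics; cat > h.py <<'E'
from bench import ctrl
import numpy as np, cv2
from scipy.spatial.transform import Rotation as R
def cam(n):
    d=ctrl.get_image(n); h=d['image'].shape[0]
    d['f']=h/2/np.tan(np.radians(d['fov_y'])/2); d['R']=R.from_rotvec(np.ravel(d['rvec'])).as_matrix(); d['t']=np.ravel(d['tvec']); return d
def pts(d):
    v,u=np.mgrid[:d['depth'].shape[0],:d['depth'].shape[1]]; z=d['depth']
    c=np.stack([(u-d['cx'])/d['f']*z,(v-d['cy'])/d['f']*z,z],-1); return (c-d['t'])@d['R']
def ray(d,u,v,z):
    r=d['R'].T@np.array([(u-d['cx'])/d['f'],(v-d['cy'])/d['f'],1]); o=-d['R'].T@d['t']
    return o+r*(z-o[2])/r[2]
def proj(d,p):
    c=d['R']@np.asarray(p)+d['t']; return c[:2]/c[2]*d['f']+[d['cx'],d['cy']]
E
python3 - <<'E'
from h import *
for n in('top','side'):
    d=cam(n); cv2.imwrite(f'pics/{n}0.png',cv2.cvtColor(d['image'],cv2.COLOR_RGB2BGR)); print(n,d['f'],-d['R'].T@d['t'],d['R'][2])
print(ctrl.get_state())
E
```

```text
top 380.74958054848383 [ 0.31028493 -0.04795601  1.11477197] [ 1.98272376e-01 -1.44658890e-04 -9.80146950e-01]
side 480.06841733103926 [ 0.27149001 -0.86243183  0.63789995] [ 0.24476635  0.81363502 -0.52734002]
{'time': 0.1, 'joint_positions': array([ 1.32010399,  0.32175263, -0.07005938,  1.45153902,  0.02258038,
        1.37078816, -0.05690499]), 'qd': array([ 0.00158164, -0.00045347,  0.0008146 , -0.00299771,  0.00024915,
       -0.0002455 , -0.00047982]), 'joint_torque': array([ 9.09654500e-05, -4.92570877e+01, -4.05569337e-01, -3.13398635e+01,
       -6.39704615e-02,  3.94826999e-02,  8.21464027e-05]), 'position': array([ 0.16990852, -0.62682907,  0.18287531]), 'tool_rot': array([-3.11244096e+00, -4.14491415e-01,  4.77729309e-04]), 'ft_force': array([ 0.5516375 , -0.49533101, -0.31982425]), 'torque': array([-0.04024545, -0.02558895, -0.02786979]), 'grip_force': 0.0, 'grip_width': 0.9949278669358831}
```

View pics/top0.png

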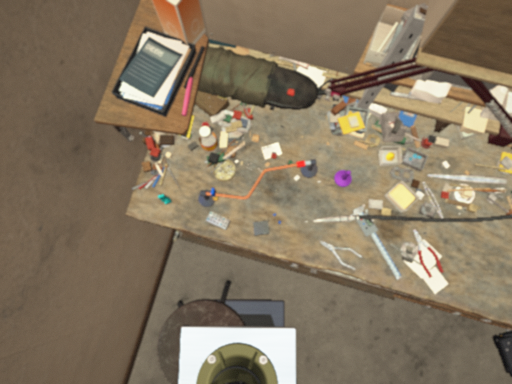

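View pics/side0.png

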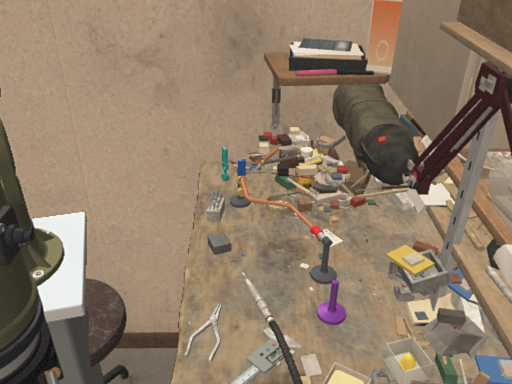

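Top view: the wire runs from the start post (207,198) past the blue tab (212,191) to bends at about (247,198) and (264,170). The sleeve is at (300,164) and the end post at (310,168). The side view agrees, with the tab at (241,167) and the sleeve at (317,231). Next I'll measure these.

```bash
python3 - <<'E'
from h import *
for n,box in(('top',(195,150,330,215)),('side',(190,150,345,290))):
    d=cam(n); u0,v0,u1,v1=box; im=d['image'][v0:v1,u0:u1]
    cv2.imwrite(f'pics/{n}1.png',cv2.resize(cv2.cvtColor(im,cv2.COLOR_RGB2BGR),None,fx=5 if n=='top' else 4,fy=5 if n=='top' else 4,interpolation=cv2.INTER_NEAREST))
    hsv=cv2.cvtColor(im,cv2.COLOR_RGB2HSV); P=pts(d)[v0:v1,u0:u1]
    H,S,V=[hsv[...,i].astype(int) for i in range(3)]
    M={'tab':(abs(H-112)<12)&(S>150)&(V>60),'red':((H<4)|(H>175))&(S>190)&(V>120),'wire':(H>=5)&(H<14)&(S>130)&(V>150)}
    for k,m in M.items():
        c,l,s,ce=cv2.connectedComponentsWithStats(m.astype('uint8'),connectivity=8)
        for i in range(1,c):
            if s[i,4]<8: continue
            uv=ce[i]+[u0,v0]; print(n,k,s[i]+[u0,v0,0,0,0],uv.round(1),'depthmed',np.median(P[l==i],0).round(3),'ray',ray(d,*uv,{'tab':.115,'red':.085,'wire':.085}[k]).round(4))
    if n=='top':
        m=M['wire']
        for u in range(im.shape[1]):
            v=np.nonzero(m[:,u])[0]
            if len(v): print(u+u0,len(v),ray(d,u+u0,v.mean()+v0,.085)[:2].round(4),end=';')
        print()
E
```

```text
top tab [211 189   4   6  15] [212.6 191.5] depthmed [0.509 0.068 0.133] ray [0.5116 0.0714 0.115 ]
top red [297 161   7   6  28] [300.2 163.7] depthmed [ 0.597 -0.166  0.093] ray [ 0.5998 -0.1675  0.085 ]
top wire [216 161  84  38 242] [257.9 181.1] depthmed [ 0.548 -0.048  0.089] ray [ 0.5484 -0.0497  0.085 ]
top wire [206 192   4   4  11] [207.3 193.3] depthmed [0.512 0.09  0.088] ray [0.5124 0.0895 0.085 ]
206 3 [0.5131 0.093 ];207 3 [0.5131 0.0903];208 4 [0.5117 0.0875];209 1 [0.5104 0.0847];211 1 [0.6369 0.0836];216 3 [0.5106 0.0654];217 3 [0.5106 0.0626];218 2 [0.5093 0.0598];219 2 [0.5093 0.0571];220 2 [0.5093 0.0543];221 3 [0.508  0.0515];222 3 [0.508  0.0488];223 3 [0.508 0.046];224 3 [0.508  0.0433];225 2 [0.5067 0.0405];226 2 [0.5067 0.0377];227 2 [0.5067 0.035 ];228 2 [0.5068 0.0322];229 3 [0.5054 0.0294];230 3 [0.5054 0.0267];231 3 [0.5055 0.0239];232 3 [0.5055 0.0212];233 2 [0.5041 0.0184];234 2 [0.5042 0.0156];235 2 [0.5042 0.0129];236 2 [0.5042 0.0101];237 3 [0.5029 0.0074];238 3 [0.5029 0.0046];239 3 [0.5029 0.0019];240 2 [ 0.5016 -0.0009];241 2 [ 0.5016 -0.0037];24
[... 1259 characters left out ...]
-0.1502];295 3 [ 0.5988 -0.153 ];296 5 [ 0.5988 -0.1558];297 4 [ 0.5967 -0.1586];298 2 [ 0.5989 -0.1614];299 2 [ 0.5989 -0.1642];302 1 [ 0.6106 -0.1728];303 1 [ 0.6107 -0.1756];
side tab [238 160   8  15  97] [241.3 167.5] depthmed [0.509 0.066 0.114] ray [0.5095 0.067  0.115 ]
side red [311 227  10   8  29] [314.8 230.2] depthmed [ 0.594 -0.171  0.091] ray [ 0.5984 -0.1638  0.085 ]
side wire [265 150  11   9  21] [270.4 153.3] depthmed [0.634 0.234 0.053] ray [0.6135 0.1742 0.085 ]
side wire [241 178  72  50 275] [273.  202.8] depthmed [ 0.546 -0.051  0.088] ray [ 0.5492 -0.0487  0.085 ]
side wire [296 188   7   3   8] [299.1 189.1] depthmed [0.66  0.082 0.026] ray [ 0.6229 -0.0097  0.085 ]
```

View pics/top1.png

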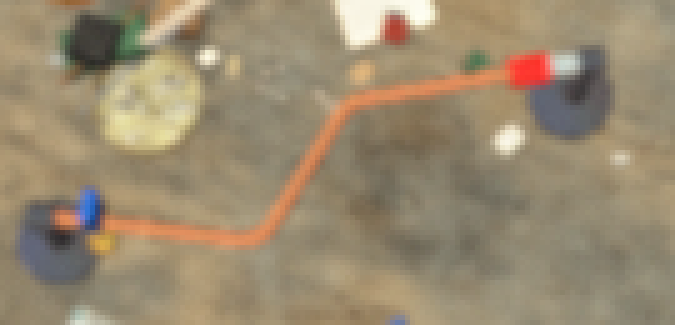

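View pics/side1.png

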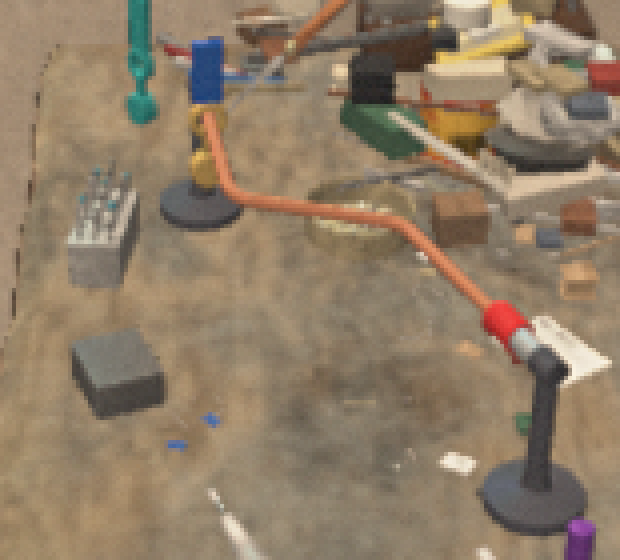

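The crops confirm the layout: the tab is close to the start post, the tin's disc and the two blocks lie clear of the wire, and the purple post is a decoy. Next I'll fit the three runs in both views.

```bash
cat > fit.py <<'E'
from h import *
res={}
for n,box in(('top',(195,150,330,215)),('side',(190,150,345,290))):
    d=cam(n); u0,v0,u1,v1=box; hsv=cv2.cvtColor(d['image'],cv2.COLOR_RGB2HSV)
    H,S,V=[hsv[...,i].astype(int) for i in range(3)]
    m=(H>=4)&(H<15)&(S>110)&(V>120); P=pts(d); 
    Q=np.array([ray(d,u,v,.085)[:2] for v,u in np.argwhere(m) if u0<=u<u1 and v0<=v<v1 and P[v,u,2]>.07])
    t=np.array([[.5106,.0654],[.502,-.012],[.577,-.066],[.598,-.156]])
    L=[]
    for a,b in zip(t[:-1],t[1:]):
        for it in range(3):
            e=(b-a)/np.linalg.norm(b-a); nn=np.array([-e[1],e[0]]); l=np.linalg.norm(b-a)
            s=(Q-a)@e; w=(Q-a)@nn; k=(s>12e-3)&(s<l-12e-3)&(abs(w)<.007)
            vx,vy,x,y=cv2.fitLine(Q[k].astype('float32'),cv2.DIST_HUBER,0,.001,.001).ravel()
            q=np.array([x,y]); g=np.array([vx,vy]); g*=np.sign(g@e)
            a,b=q+g*((a-q)@g),q+g*((b-q)@g)
        L.append((q,g)); print(n,q.round(4),'heading',np.degrees(np.arctan2(g[1],g[0])).round(1),k.sum(),'rms',((Q[k]-q)@[-g[1],g[0]]).std().round(4))
    X=lambda A,B:A[0]+A[1]*np.linalg.solve(np.c_[A[1],-B[1]],B[0]-A[0])[0]
    print(n,'corners',X(L[0],L[1]).round(4),X(L[1],L[2]).round(4))
    # end post: dark foot pixels at z~0.004
    near=lambda c:(np.hypot(P[...,0]-c[0],P[...,1]-c[1])<.045)
    for nm,c in(('start',(.512,.09)),('end',(.603,-.205))):
        foot=near(c)&(P[...,2]>-.004)&(P[...,2]<.02)&(S<100)&(V<105)
        top=near(c)&(P[...,2]>.078)&(P[...,2]<.1)&(S<100)&(V<105)
        for kk,mm,z in(('foot',foot,.006),('posttop',top,.09)):
            p=np.argwhere(mm)
            if len(p): r=np.array([ray(d,u,v,z)[:2] for v,u in p]); print(n,nm,kk,len(p),((r.min(0)+r.max(0))/2).round(4),(np.ptp(r,0)).round(3))
E
python3 fit.py
```

```text
top [0.506 0.027] heading -96.5 56 rms 0.0024
top [ 0.5381 -0.0422] heading -31.1 69 rms 0.0023
top [ 0.5892 -0.1106] heading -79.1 69 rms 0.0024
top corners [ 0.5006 -0.0196] [ 0.581  -0.0681]
top start foot 55 [0.5137 0.1018] [0.048 0.039]
top start posttop 23 [0.512  0.1018] [0.011 0.014]
top end foot 69 [ 0.6014 -0.206 ] [0.041 0.036]
top end posttop 16 [ 0.6038 -0.2027] [0.012 0.011]
side [0.506  0.0271] heading -95.6 45 rms 0.0022
side [ 0.5389 -0.0411] heading -32.8 107 rms 0.0038
side [ 0.5897 -0.1112] heading -79.8 85 rms 0.0026
side corners [ 0.5016 -0.0171] [ 0.582  -0.0689]
side start foot 185 [0.5029 0.0973] [0.066 0.055]
side start posttop 4 [0.5075 0.0996] [0.004 0.014]
side end foot 315 [ 0.6053 -0.2059] [0.052 0.055]
side end posttop 66 [ 0.6027 -0.2091] [0.016 0.028]
```

```bash
cat > plan.py <<'E'
from h import *
P1,h1=np.array([.506,.027]),-96.2; P2,h2=np.array([.5385,-.0417]),-31.8; P3,h3=np.array([.5894,-.111]),-79.4
D=lambda h:np.array([np.cos(np.radians(h)),np.sin(np.radians(h))])
X=lambda p,a,q,b:p+D(a)*np.linalg.solve(np.c_[D(a),-D(b)],q-p)[0]
C1=X(P1,h1,P2,h2);C2=X(P2,h2,P3,h3)
def bend(C,ha,hb):
    sg=np.sign(hb-ha); T=np.radians(abs(hb-ha)); A=np.radians(57); r=.02
    X0=r*np.sin(A)-r*(1-np.cos(A))/np.tan(T); S=C-D(ha)*X0; n=sg*D(ha+90)
    out=[]
    for f in np.linspace(0,1,21):
        hd=ha+np.clip(sg*57*f,-abs(hb-ha),abs(hb-ha)); out.append((*(S+r*np.sin(A*f)*D(ha)+r*(1-np.cos(A*f))*n),hd))
    return out
E=P3+D(h3)*((np.array([.606,-.206])-P3)@D(h3))
path=[(*(P1+D(h1)*((np.array([.51,.067])-P1)@D(h1))),h1)]+bend(C1,h1,h2)+bend(C2,h2,h3)
path+=[(*(E-D(h3)*.1),h3),(*(E-D(h3)*.03),h3)]
path=np.array(path); path[21,2]=h2-4
S=np.r_[0,np.cumsum(np.hypot(*np.diff(path[:,:2],axis=0).T))]
sE=S[-1]+.03 # s of end post axis
at=lambda s:np.array([np.interp(s,S,path[:,i]) for i in range(3)])
def rows(targets):  # (x,y,z,heading)
    st=ctrl.get_state(); Rt=R.from_rotvec(st['tool_rot']); p=st['position']; M=Rt.as_matrix()
    print('t',round(st['time'],2),'pos',p.round(4),'yhead',np.degrees(np.arctan2(M[1,1],M[0,1])).round(1),'tilt',M[:,2].round(3),'F',st['ft_force'].round(1),'w',round(st['grip_width']*87,1),'g',round(st['grip_force'],1))
    for x,y,z,h in targets:
        yv=np.r_[D(h),0]; zv=np.array([0,0,-1.]); xv=np.cross(yv,zv)
        dr=np.degrees((Rt.inv()*R.from_matrix(np.c_[xv,yv,zv])).as_rotvec()); dp=M.T@(np.array([x,y,z])-p)*1e3
        print([float(v) for v in np.r_[dp,dr].round(1)])
def where():
    p=ctrl.get_state()['position'][:2]; d=[np.hypot(*(at(s)[:2]-p)) for s in np.arange(0,sE,.0005)]; i=int(np.argmin(d)); s=i*.0005; a=at(s)
    print('s',s,'of',round(sE,4),'lat',(D(a[2]+90)@(p-a[:2])*1e3).round(1)); return s
if __name__=='__main__':
    print('C',C1.round(4),C2.round(4),'E',E.round(4),'bends',S[[1,21,22,42]].round(4),'sE',sE.round(4))
E
python3 - <<'E'
from plan import *
import runpy; runpy.run_module('plan',run_name='__main__')
a=at(0)
rows([(.42,-.42,.2,-85),(.47,-.2,.2,-90),(a[0],a[1],.19,h1),(a[0],a[1],.103,h1)])
E
```

```text
C [ 0.5011 -0.0185] [ 0.5814 -0.0683] E [ 0.6071 -0.2058] bends [0.0735 0.0934 0.1694 0.1893] sE 0.3169
t 0.3 pos [ 0.17   -0.6272  0.1835] yhead -74.8 tilt [-0.     0.001 -1.   ] F [-1.   0.5  0.4] w 87.3 g 0.0
[295.5, -134.5, -16.4, -0.0, 0.0, 10.2]
[401.3, -333.8, -16.3, -0.0, 0.0, 15.2]
[510.1, -580.9, -6.2, -0.0, 0.0, 21.4]
[510.1, -580.8, 80.8, -0.0, 0.0, 21.4]
```

```bash
python3 -m jog '[[[45,-20,-10,0,0,2,87],[90,-40,-16,0,0,4,87],[132,-60,-16,0,0,6,87],[174,-80,-16,0,0,8,87],[216,-99,-16,0,0,10,87],[256,-117,-16,0,0,10,87],[295,-135,-16,0,0,10,87],[317,-175,-16,0,0,11,87],[338,-215,-16,0,0,12,87],[360,-255,-16,0,0,13,87]]]' 
python3 - <<'E'
from plan import *
a=at(0); rows([(.47,-.2,.2,-90),(a[0],a[1],.19,h1)])
E
```

```text
time: 1.3
position: [0.4511, -0.2852, 0.1997]
tool_rot: [3.141, 0.059, -0.0]
ft_force: [1.2, -0.3, 0.2]
grip_width: 0.999
grip_force: 0.0
t 1.3 pos [ 0.4511 -0.2852  0.1997] yhead -87.9 tilt [-0. -0. -1.] F [ 1.2 -0.3  0.2] w 86.9 g 0.0
[22.1, -84.5, -0.3, 0.0, 0.0, 2.1]
[72.3, -349.7, 9.7, 0.0, 0.0, 8.3]
```

```bash
python3 -m jog '[[[10,-45,0,0,0,1,87],[20,-90,0,0,0,2,87],[29,-135,3,0,0,4,87],[39,-180,5,0,0,5,87],[48,-225,7,0,0,6,87],[58,-270,8,0,0,7,87],[65,-312,9,0,0,8,87],[72,-340,10,0,0,8.3,87],[72,-348,10,0,0,8.3,87],[72,-348,10,0,0,8.3,87]]]' 
python3 - <<'E'
from plan import *
d=cam('top'); cv2.imwrite('pics/top2.png',cv2.resize(cv2.cvtColor(d['image'][130:240,170:330],cv2.COLOR_RGB2BGR),None,fx=4,fy=4))
a=at(0); rows([(a[0],a[1],.19,h1),(a[0],a[1],.103,h1)])
E
```

```text
time: 2.3
position: [0.5093, 0.0646, 0.1898]
tool_rot: [3.137, -0.163, -0.0]
ft_force: [-0.6, -0.3, -0.6]
grip_width: 0.998
grip_force: 0.0
t 2.35 pos [0.5094 0.0627 0.1897] yhead -96.1 tilt [-0.    -0.001 -1.   ] F [ 0.1 -0.6  0.5] w 87.0 g 0.0
[0.5, -4.3, -0.3, 0.1, 0.0, 0.1]
[0.5, -4.4, 86.7, 0.1, 0.0, 0.1]
```

View pics/top2.png

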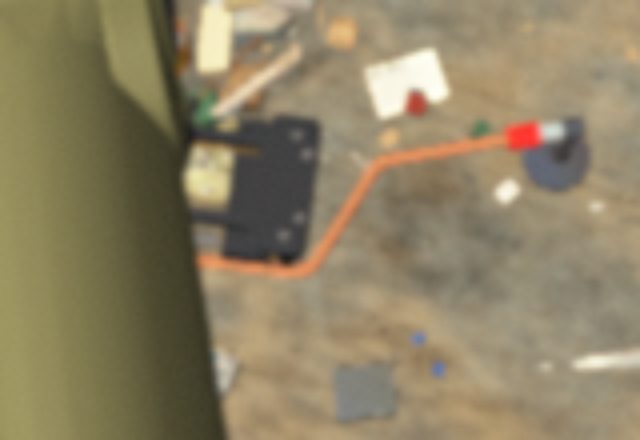

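The hand hides the start end, but the wire and both bends show where they were measured, with the sleeve at crop (522,136). Going down onto the tab.

```bash
python3 -m jog '[[[0,-4,20,0,0,0,87],[0,-4,40,0,0,0,87],[0,-4,60,0,0,0,70],[0,-4,74,0,0,0,60],[0,-4,82,0,0,0,50],[0,-4,87,0,0,0,40],[0,-4,87,0,0,0,30],[0,-4,87,0,0,0,20],[0,-4,87,0,0,0,14],[0,-4,87,0,0,0,14]]]' 8
python3 - <<'E'
from plan import *
d=cam('side'); cv2.imwrite('pics/side2.png',cv2.resize(cv2.cvtColor(d['image'][110:240,190:340],cv2.COLOR_RGB2BGR),None,fx=4,fy=4))
a=at(0); rows([(a[0],a[1],.103,h1)])
E
```

```text
time: 3.35
position: [0.5104, 0.0675, 0.1034]
tool_rot: [3.137, -0.168, 0.002]
ft_force: [-1.0, 0.0, 0.5]
grip_width: 0.359
grip_force: 0.0
t 3.4 pos [0.5103 0.0675 0.1033] yhead -96.1 tilt [ 0.001 -0.    -1.   ] F [0.3 0.6 0.4] w 27.2 g 0.0
[0.0, 0.5, 0.3, 0.0, -0.1, 0.1]
```

View pics/side2.png

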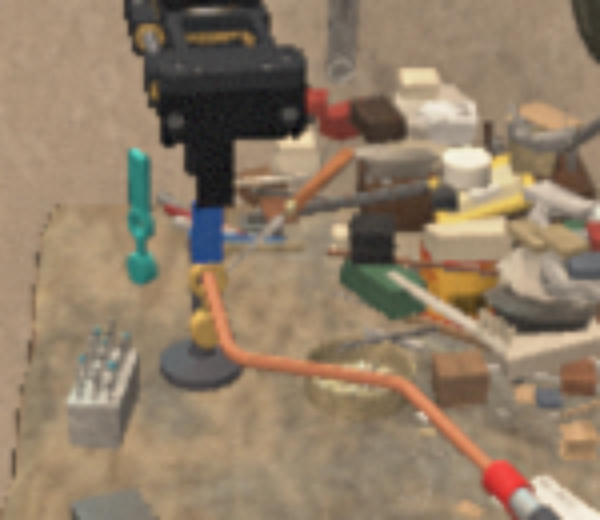

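```bash
python3 - <<'E'
from plan import *
d=cam('side'); P=pts(d)
for y in(.05,.067,.085):
  for z in (.0825,.0935,.103,.1335,.15): print(y,z,proj(d,[.5103,y,z]).round(1))
for v in range(140,190,3): print(v,P[v,241].round(3),d['image'][v,241], P[v,246].round(3))
E
```

```text
0.05 0.0825 [243.5 183.4]
0.05 0.0935 [243.5 179.3]
0.05 0.103 [243.5 175.6]
0.05 0.1335 [243.5 163.7]
0.05 0.15 [243.5 157. ]
0.067 0.0825 [241.6 179.8]
0.067 0.0935 [241.6 175.7]
0.067 0.103 [241.6 172. ]
0.067 0.1335 [241.6 160.2]
0.067 0.15 [241.6 153.6]
0.085 0.0825 [239.7 176.1]
0.085 0.0935 [239.7 172. ]
0.085 0.103 [239.7 168.4]
0.085 0.1335 [239.6 156.6]
0.085 0.15 [239.6 150.1]
140 [ 0.488 -0.017  0.225] [29 27 28] [ 0.497 -0.019  0.224]
143 [ 0.488 -0.016  0.218] [33 31 32] [ 0.497 -0.02   0.219]
146 [0.503 0.042 0.182] [27 31 28] [0.513 0.039 0.182]
149 [0.503 0.042 0.174] [32 26 31] [0.514 0.043 0.172]
152 [0.504 0.047 0.164] [32 32 30] [0.514 0.043 0.165]
155 [0.503 0.045 0.159] [26 23 27] [0.515 0.045 0.157]
158 [0.503 0.044 0.151] [21 24 21] [0.514 0.044 0.15 ]
161 [0.503 0.043 0.145] [30 38 57] [ 0.585  0.307 -0.001]
164 [0.509 0.067 0.124] [ 43  75 126] [ 0.581  0.291 -0.002]
167 [0.509 0.068 0.116] [ 45  77 127] [0.572 0.258 0.007]
170 [0.509 0.067 0.109] [ 42  74 124] [0.569 0.249 0.003]
173 [0.508 0.064 0.102] [ 39  73 124] [0.565 0.233 0.003]
176 [0.508 0.066 0.094] [182 141  98] [ 0.562  0.223 -0.   ]
179 [0.506 0.056 0.091] [231 144 103] [0.52  0.064 0.085]
182 [0.506 0.056 0.084] [195 131  84] [ 0.554  0.193 -0.001]
185 [0.509 0.067 0.069] [155 114  65] [0.55  0.175 0.001]
188 [0.508 0.066 0.061] [186 152  83] [0.508 0.019 0.089]
```

```bash
python3 -m jog '[[[0,0,0,0,0,0,14],[0,0,0,0,0,0,10],[0,0,0,0,0,0,6],[0,0,0,0,0,0,6],[0,0,0,0,0,0,6]]]' 8
python3 - <<'E'
from plan import *
d=cam('side'); P=pts(d)
cv2.imwrite('pics/side3.png',cv2.resize(cv2.cvtColor(d['image'][100:200,190:290],cv2.COLOR_RGB2BGR),None,fx=6,fy=6,interpolation=cv2.INTER_NEAREST))
print(ctrl.get_state())
E
```

```text
time: 3.95
position: [0.51, 0.0674, 0.1028]
tool_rot: [3.137, -0.168, -0.0]
ft_force: [0.1, 0.2, -0.7]
grip_width: 0.078
grip_force: 0.0
{'time': 4.0, 'joint_positions': array([ 0.44897729,  0.13842494, -0.67413067,  1.86800796,  0.09384186,
        1.16679733, -1.93527626]), 'qd': array([-1.50660410e-04, -1.61546473e-04,  1.30163688e-04,  1.91386594e-03,
        5.67080090e-05, -3.21576719e-04,  6.94636978e-05]), 'joint_torque': array([-1.48442959e-03, -3.08490050e+01, -2.52977729e+00, -2.93345439e+01,
        5.98323735e-03, -8.30154517e-02,  4.14228971e-07]), 'position': array([0.51000115, 0.06739392, 0.10280996]), 'tool_rot': array([ 3.13705955e+00, -1.68032730e-01, -3.30375628e-05]), 'ft_force': array([-0.02365918, -1.15376908, -1.71146757]), 'torque': array([ 0.05928584,  0.07387685, -0.03029174]), 'grip_force': 0.0, 'grip_width': 0.07712005225479832}
```

View pics/side3.png

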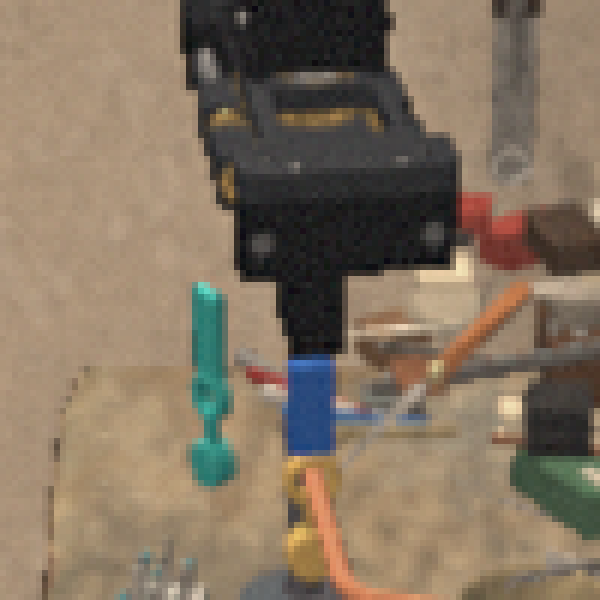

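The side crop shows the black fingertips ending at about crop row 355, on top of the blue tab (rows 360–455). The jaws closed to 6.7 mm with no grip force, so they missed the tab. The real tips are about 40 mm higher than the reported TCP. I'll measure the fingers in depth before correcting.

```bash
cat > fing.py <<'E'
from plan import *
st=ctrl.get_state()
d=cam('side'); P=pts(d); I=d['image'].astype(int); p=st['position']
dark=(I.max(-1)<60)&(abs(P[...,0]-p[0])<.03)&(abs(P[...,1]-p[1])<.07)&(P[...,2]>.06)
for lo in np.arange(.08,.30,.01):
    k=dark&(P[...,2]>=lo)&(P[...,2]<lo+.01); q=P[k]
    if len(q)>2: print(lo.round(3),len(q),'x',np.percentile(q[:,0],[3,50,97]).round(4),'y',np.percentile(q[:,1],[5,50,95]).round(4))
print(p.round(4),'width',st['grip_width']*87)
E
python3 fing.py
```

```text
0.14 24 x [0.4992 0.5089 0.5173] y [0.0534 0.0565 0.0723]
0.15 42 x [0.4994 0.5059 0.5168] y [0.0518 0.0557 0.0787]
0.16 38 x [0.4992 0.506  0.517 ] y [0.0527 0.0554 0.0717]
0.17 24 x [0.5001 0.508  0.517 ] y [0.0512 0.0535 0.0554]
0.24 53 x [0.4829 0.5036 0.5254] y [0.0346 0.0459 0.1354]
0.25 125 x [0.484  0.5017 0.5305] y [0.0269 0.0528 0.1323]
0.26 122 x [0.486  0.5043 0.5292] y [0.0485 0.0539 0.1023]
0.27 112 x [0.4872 0.5081 0.5308] y [0.0479 0.0542 0.0701]
0.28 106 x [0.4871 0.5062 0.5276] y [0.0495 0.0538 0.0683]
0.29 92 x [0.4875 0.5082 0.5281] y [0.0486 0.0536 0.0594]
[0.51   0.0674 0.1028] width 6.709444546167454
```

```bash
ls; python3 -m jog --help 2>&1 | head; python3 -c "
from bench import ctrl; print([a for a in dir(ctrl) if a[0]!='_'])"
```

```text
fing.py
fit.py
h.py
pics
plan.py
invalid input: not JSON, or not a number
['MotionError', 'close_job', 'get_image', 'get_state']
```

```bash
python3 -m jog '[[[0,0,0,0,0,0,20],[0,0,0,0,0,0,30],[0,0,0,0,0,0,34],[0,0,0,0,0,0,34],[0,0,5,0,0,0,34],[0,0,10,0,0,0,34],[0,0,15,0,0,0,34],[0,0,20,0,0,0,34],[0,0,20,0,0,0,34]]]' 8
python3 fing.py
```

```text
time: 4.95
position: [0.5092, 0.0673, 0.0818]
tool_rot: [3.137, -0.168, -0.003]
ft_force: [-0.0, -0.3, -0.1]
grip_width: 0.39
grip_force: 0.0
0.12 39 x [0.4966 0.5045 0.5162] y [0.0396 0.0425 0.0884]
0.13 46 x [0.4965 0.5049 0.516 ] y [0.0391 0.0425 0.0888]
0.14 30 x [0.4967 0.5074 0.5157] y [0.038  0.0405 0.0447]
0.15 40 x [0.4964 0.5048 0.5146] y [0.0362 0.0391 0.0441]
0.16 4 x [0.498  0.5114 0.5147] y [0.0361 0.037  0.0375]
0.19 15 x [0.484  0.5121 0.5332] y [0.0876 0.0896 0.0934]
0.21 9 x [0.4808 0.4881 0.5146] y [0.0453 0.0477 0.0909]
0.22 68 x [0.4814 0.4996 0.525 ] y [0.0297 0.0459 0.1363]
0.23 120 x [0.4838 0.5032 0.5307] y [0.027  0.0522 0.1128]
0.24 125 x [0.4858 0.502  0.5291] y [0.0484 0.054  0.1034]
0.25 108 x [0.4864 0.5079 0.5306] y [0.048  0.0535 0.0669]
0.26 96 x [0.4871 0.5059 0.5269] y [0.0499 0.0537 0.0664]
0.27 78 x [0.4867 0.5049 0.5256] y [0.0488 0.0536 0.0577]
0.28 59 x [0.4806 0.5094 0.5381] y [0.046  0.0505 0.054 ]
0.29 141 x [0.4804 0.5046 0.5374] y [0.0287 0.0346 0.0476]
[0.5092 0.0673 0.0818] width 33.91255502750866
```

The tips went down the same 20 mm and are now at 0.121 m, so the offset is a steady 40 mm. Going down the rest of the way and gripping.

```bash
python3 -m jog '[[[0,0,5,0,0,0,34],[0,0,10,0,0,0,34],[0,0,15,0,0,0,34],[0,0,19,0,0,0,34],[0,0,19,0,0,0,20],[0,0,19,0,0,0,12],[0,0,19,0,0,0,8],[0,0,19,0,0,0,5],[0,0,19,0,0,0,4],[0,0,19,0,0,0,4]]]' 8
python3 - <<'E'
from plan import *
rows([]); 
import runpy; runpy.run_path('fing.py')
E
```

```text
time: 6.0
position: [0.5102, 0.0674, 0.0641]
tool_rot: [3.137, -0.168, 0.001]
ft_force: [1.1, 0.1, 1.9]
grip_width: 0.093
grip_force: 8.0
t 6.0 pos [0.5102 0.0674 0.0641] yhead -96.1 tilt [ 0. -0. -1.] F [1.1 0.1 1.9] w 8.1 g 8.0
0.1 22 x [0.4992 0.5072 0.5163] y [0.053  0.0554 0.0765]
0.11 39 x [0.4989 0.5081 0.5171] y [0.0518 0.0547 0.0753]
0.12 32 x [0.4992 0.5071 0.5172] y [0.0513 0.0553 0.0572]
0.13 16 x [0.4991 0.5086 0.5164] y [0.0507 0.0523 0.0542]
0.2 41 x [0.4821 0.5038 0.5264] y [0.0361 0.046  0.1259]
0.21 110 x [0.4832 0.5038 0.5307] y [0.0302 0.0522 0.1209]
0.22 121 x [0.4863 0.5024 0.5303] y [0.0488 0.0542 0.1057]
0.23 100 x [0.4879 0.5067 0.5302] y [0.048  0.054  0.0766]
0.24 99 x [0.4876 0.5062 0.5287] y [0.0479 0.0535 0.0725]
0.25 100 x [0.4875 0.5079 0.5282] y [0.0484 0.0542 0.0584]
0.26 60 x [0.4812 0.5086 0.5385] y [0.0464 0.0514 0.0561]
0.27 88 x [0.4808 0.5053 0.5383] y [0.0296 0.034  0.0452]
0.28 93 x [0.4813 0.5073 0.5377] y [0.0301 0.036  0.0503]
0.29 19 x [0.4841 0.5073 0.5305] y [0.0307 0.0349 0.0432]
[0.5102 0.0674 0.0641] width 8.077415592349043
```

Gripped: 8.1 mm opening at 8 N. Next I'll lift 2.5 mm to centre the ring and slide along run 1.

```bash
python3 -m jog '[[[0,0,-1.5,0,0,0,4],[0,0,-2.5,0,0,0,4],[0,3,-2.5,0,0,0,4],[0,6,-2.5,0,0,0,4],[0,10,-2.5,0,0,0,4],[0,10,-2.5,0,0,0,4]]]' 10
cat > nxt.py <<'E'
from plan import *
import sys
s=where(); a=[float(v)/1e3 for v in sys.argv[1:]]  # list of s in mm
rows([(*at(v)[:2],.0665,at(v)[2]) for v in a])
E
python3 nxt.py 20 30 40 50 60 70 72
```

```text
time: 6.65
position: [0.5088, 0.0564, 0.0662]
tool_rot: [3.136, -0.17, -0.0]
ft_force: [-0.2, 0.2, -0.7]
grip_width: 0.094
grip_force: 10.0
s 0.0105 of 0.3169 lat -0.4
t 6.65 pos [0.5088 0.0564 0.0662] yhead -96.2 tilt [-0.    -0.001 -1.   ] F [-0.2  0.2 -0.7] w 8.2 g 10.0
[0.4, 9.3, -0.3, 0.0, 0.0, -0.0]
[0.4, 19.3, -0.3, 0.0, 0.0, -0.0]
[0.4, 29.3, -0.3, 0.0, 0.0, -0.0]
[0.4, 39.3, -0.3, 0.0, 0.0, -0.0]
[0.4, 49.3, -0.3, 0.0, 0.0, -0.0]
[0.4, 59.3, -0.3, 0.0, 0.0, -0.0]
[0.4, 61.3, -0.3, 0.0, 0.0, -0.0]
```

```bash
python3 -m jog '[[[0.4,6,0,0,0,0,4],[0.4,12,0,0,0,0,4],[0.4,18,0,0,0,0,4],[0.4,24,0,0,0,0,4],[0.4,30,0,0,0,0,4],[0.4,36,0,0,0,0,4],[0.4,42,0,0,0,0,4],[0.4,47,0,0,0,0,4],[0.4,52,0,0,0,0,4],[0.4,52,0,0,0,0,4]]]' 10
python3 nxt.py 68 71 73.5 76 78.5 81 83.5 86 88.5 91 93.4 96 99 105
```

```text
time: 7.65
position: [0.5037, 0.0048, 0.0663]
tool_rot: [3.137, -0.17, -0.0]
ft_force: [-0.2, -0.1, -1.1]
grip_width: 0.097
grip_force: 10.0
s 0.0625 of 0.3169 lat 0.1
t 7.65 pos [0.5037 0.0048 0.0663] yhead -96.2 tilt [-0. -0. -1.] F [-0.2 -0.1 -1.1] w 8.4 g 10.0
[-0.1, 5.5, -0.2, 0.0, 0.0, -0.0]
[-0.1, 8.5, -0.2, 0.0, 0.0, -0.0]
[-0.1, 11.0, -0.2, 0.0, 0.0, -0.0]
[0.1, 13.4, -0.2, 0.0, 0.0, -7.0]
[0.5, 15.9, -0.2, 0.0, 0.0, -14.2]
[1.3, 18.3, -0.2, 0.0, 0.0, -21.4]
[2.3, 20.5, -0.2, 0.0, 0.0, -28.5]
[3.7, 22.7, -0.2, 0.0, 0.0, -35.7]
[5.2, 24.6, -0.2, 0.0, 0.0, -42.9]
[7.1, 26.3, -0.2, 0.0, 0.0, -50.0]
[9.0, 27.7, -0.2, 0.0, 0.0, -60.2]
[11.3, 28.9, -0.2, 0.0, 0.0, -60.5]
[14.0, 30.2, -0.2, 0.0, 0.0, -60.7]
[19.4, 32.8, -0.2, 0.0, 0.0, -61.0]
```

```bash
sed -i 's/^path=np.array(path).*/path=np.array(path); path=np.insert(path,22,[*(path[21,:2]+D(h2)*.006),h2],axis=0); path[21,2]=h2-4/' plan.py
python3 -m jog '[[[0,4,0,0,0,0,4],[0,8,0,0,0,0,4],[0,11,0,0,0,0,4],[0.1,13.4,0,0,0,-7,4],[0.3,14.7,0,0,0,-10.5,4],[0.5,15.9,0,0,0,-14,4],[0.5,15.9,0,0,0,-14,4]]]' 10
python3 nxt.py 79 81 83.5 86 88.5 91 93.4 96 99 105
```

```text
time: 8.35
position: [0.5025, -0.0104, 0.0663]
tool_rot: [3.134, 0.215, -0.0]
ft_force: [0.9, 0.7, -1.8]
grip_width: 0.092
grip_force: 10.0
s 0.078 of 0.3169 lat 0.1
t 8.35 pos [ 0.5025 -0.0104  0.0663] yhead -82.1 tilt [-0. -0. -1.] F [ 0.9  0.7 -1.8] w 8.0 g 10.0
[-0.1, 1.1, -0.2, 0.0, 0.0, -1.6]
[0.0, 3.1, -0.2, 0.0, 0.0, -7.3]
[0.5, 5.6, -0.2, 0.0, 0.0, -14.5]
[1.3, 8.0, -0.2, 0.0, 0.0, -21.6]
[2.3, 10.2, -0.2, 0.0, 0.0, -28.8]
[3.7, 12.3, -0.2, 0.0, 0.0, -36.0]
[5.2, 14.2, -0.2, 0.0, 0.0, -46.1]
[7.2, 15.8, -0.2, 0.0, 0.0, -48.0]
[9.5, 17.8, -0.2, 0.0, 0.0, -50.0]
[14.1, 21.6, -0.2, 0.0, 0.0, -50.3]
```

```bash
python3 -m jog '[[[0,1.5,0,0,0,-3,4],[0,3.1,0,0,0,-7.3,4],[0.2,4.4,0,0,0,-11,4],[0.5,5.6,0,0,0,-14.5,4],[0.9,6.8,0,0,0,-18,4],[1.3,8,0,0,0,-21.6,4],[1.3,8,0,0,0,-21.6,4]]]' 10
python3 nxt.py 86 88.5 91 93.4 96 99 105
```

```text
time: 9.05
position: [0.505, -0.018, 0.0663]
tool_rot: [3.039, 0.797, -0.0]
ft_force: [-0.5, -0.0, -0.9]
grip_width: 0.09
grip_force: 10.0
s 0.08600000000000001 of 0.3169 lat 0.1
t 9.05 pos [ 0.505  -0.018   0.0663] yhead -60.6 tilt [-0. -0. -1.] F [-0.5 -0.  -0.9] w 7.9 g 10.0
[-0.1, 0.1, -0.2, 0.0, 0.0, -0.1]
[0.0, 2.6, -0.2, 0.0, 0.0, -7.3]
[0.5, 5.0, -0.2, 0.0, 0.0, -14.4]
[1.2, 7.3, -0.2, 0.0, 0.0, -24.6]
[2.5, 9.6, -0.2, 0.0, 0.0, -26.5]
[3.9, 12.2, -0.2, 0.0, 0.0, -28.5]
[6.8, 17.5, -0.2, 0.0, 0.0, -28.8]
```

```bash
python3 -m jog '[[[0,1.3,0,0,0,-3.5,4],[0,2.6,0,0,0,-7.3,4],[0.2,3.8,0,0,0,-11,4],[0.5,5,0,0,0,-14.4,4],[0.8,6.2,0,0,0,-19,4],[1.2,7.3,0,0,0,-23,4],[1.8,8.4,0,0,0,-25,4],[2.5,9.6,0,0,0,-26.5,4],[2.5,9.6,0,0,0,-26.5,4]]]' 10
python3 nxt.py 96 99 105 110 120 130 140 150 160 167
```

```text
time: 9.95
position: [0.512, -0.0251, 0.0663]
tool_rot: [2.775, 1.472, 0.0]
ft_force: [0.7, -0.6, -1.3]
grip_width: 0.088
grip_force: 10.0
s 0.096 of 0.3169 lat 0.2
t 9.95 pos [ 0.512  -0.0251  0.0663] yhead -34.1 tilt [ 0.  0. -1.] F [ 0.7 -0.6 -1.3] w 7.6 g 10.0
[-0.2, -0.1, -0.2, 0.0, -0.0, -0.0]
[-0.0, 2.9, -0.2, 0.0, -0.0, -2.0]
[0.2, 8.9, -0.2, 0.0, -0.0, -2.3]
[0.4, 13.9, -0.2, 0.0, -0.0, -2.3]
[0.8, 23.9, -0.2, 0.0, -0.0, -2.3]
[1.2, 33.9, -0.2, 0.0, -0.0, -2.3]
[1.6, 43.9, -0.2, 0.0, -0.0, -2.3]
[2.0, 53.9, -0.2, 0.0, -0.0, -2.3]
[2.4, 63.9, -0.2, 0.0, -0.0, -2.3]
[2.7, 70.9, -0.2, 0.0, -0.0, -2.3]
```

```bash
python3 -m jog '[[[0,3,0,0,0,-2,4],[0.2,8,0,0,0,-2.3,4],[0.4,14,0,0,0,-2.3,4],[0.6,19,0,0,0,-2.3,4],[0.8,24,0,0,0,-2.3,4],[1,29,0,0,0,-2.3,4],[1.2,34,0,0,0,-2.3,4],[1.2,34,0,0,0,-2.3,4]]]' 10
python3 nxt.py 140 150 160 167
python3 - <<'E'
from h import *
d=cam('side'); cv2.imwrite('pics/side4.png',cv2.resize(cv2.cvtColor(d['image'][120:260,200:340],cv2.COLOR_RGB2BGR),None,fx=4,fy=4))
E
```

```text
time: 10.75
position: [0.5413, -0.0436, 0.0663]
tool_rot: [2.745, 1.528, 0.0]
ft_force: [0.7, -1.1, -0.5]
grip_width: 0.089
grip_force: 10.0
s 0.1305 of 0.3169 lat -0.1
t 10.75 pos [ 0.5413 -0.0436  0.0663] yhead -31.8 tilt [ 0.  0. -1.] F [ 0.7 -1.1 -0.5] w 7.8 g 10.0
[0.1, 9.3, -0.2, 0.0, -0.0, 0.0]
[0.1, 19.3, -0.2, 0.0, -0.0, 0.0]
[0.1, 29.3, -0.2, 0.0, -0.0, 0.0]
[0.1, 36.3, -0.2, 0.0, -0.0, 0.0]
```

View pics/side4.png

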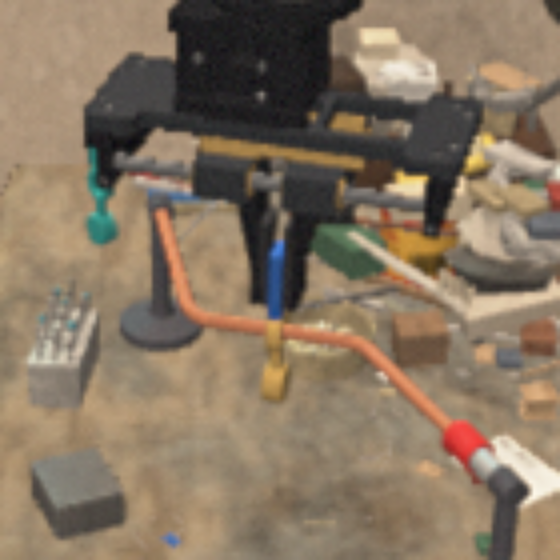

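The picture shows the gauge upright between the fingers at crop (275,330), midway along run 2, with the fingertips above the ring. Going on into bend 2.

```bash
python3 -m jog '[[[0,6,0,0,0,0,4],[0,12,0,0,0,0,4],[0,18,0,0,0,0,4],[0,24,0,0,0,0,4],[0,29,0,0,0,0,4],[0,34,0,0,0,0,4],[0,36,0,0,0,0,4],[0,36,0,0,0,0,4]]]' 10
python3 nxt.py 169.4 172 174 176 178 180 182 184 186 189 192
```

```text
time: 11.6
position: [0.5715, -0.0621, 0.0663]
tool_rot: [-2.744, -1.529, 0.0]
ft_force: [-0.3, -0.0, -1.8]
grip_width: 0.091
grip_force: 10.0
s 0.166 of 0.3169 lat 0.0
t 11.6 pos [ 0.5715 -0.0621  0.0663] yhead -31.7 tilt [-0.  0. -1.] F [-0.3 -0.  -1.8] w 7.9 g 10.0
[-0.0, 3.2, -0.2, -0.0, -0.0, 0.1]
[-0.2, 5.8, -0.2, -0.0, -0.0, 7.4]
[-0.6, 7.8, -0.2, -0.0, -0.0, 13.2]
[-1.1, 9.7, -0.2, -0.0, -0.0, 18.9]
[-1.9, 11.5, -0.2, -0.0, -0.0, 24.6]
[-2.8, 13.3, -0.2, -0.0, -0.0, 30.4]
[-3.9, 15.0, -0.2, -0.0, 0.0, 36.1]
[-5.1, 16.5, -0.2, -0.0, 0.0, 41.8]
[-6.5, 18.0, -0.2, -0.0, 0.0, 47.0]
[-8.9, 19.8, -0.2, -0.0, 0.0, 47.7]
[-11.1, 21.8, -0.2, -0.0, 0.0, 47.7]
```

```bash
python3 -m jog '[[[0,1.6,0,0,0,0,4],[0,3.2,0,0,0,1,4],[-0.1,4.5,0,0,0,4,4],[-0.2,5.8,0,0,0,7.4,4],[-0.4,6.8,0,0,0,10.3,4],[-0.6,7.8,0,0,0,13.2,4],[-1.1,9.7,0,0,0,18.9,4],[-1.1,9.7,0,0,0,18.9,4]]]' 10
python3 nxt.py 176 178 180 182 184 186 189 192
```

```text
time: 12.4
position: [0.5792, -0.0683, 0.0664]
tool_rot: [2.958, 1.057, 0.0]
ft_force: [-0.4, -0.0, -1.3]
grip_width: 0.087
grip_force: 10.0
s 0.176 of 0.3169 lat -0.1
t 12.4 pos [ 0.5792 -0.0683  0.0664] yhead -50.7 tilt [ 0. -0. -1.] F [-0.4 -0.  -1.3] w 7.6 g 10.0
[0.1, -0.1, -0.1, 0.0, 0.0, -0.0]
[-0.0, 1.9, -0.1, 0.0, 0.0, 5.7]
[-0.3, 3.9, -0.1, 0.0, 0.0, 11.4]
[-0.8, 5.8, -0.1, 0.0, 0.0, 17.1]
[-1.5, 7.7, -0.1, 0.0, -0.0, 22.9]
[-2.4, 9.5, -0.1, 0.0, -0.0, 28.0]
[-4.0, 12.0, -0.1, 0.0, -0.0, 28.7]
[-5.5, 14.6, -0.1, 0.0, -0.0, 28.7]
```

```bash
python3 -m jog '[[[0,1,0,0,0,3,4],[0,1.9,0,0,0,5.7,4],[-0.3,3.9,0,0,0,11.4,4],[-0.8,5.8,0,0,0,17,4],[-1.5,7.7,0,0,0,23,4],[-2.4,9.5,0,0,0,28,4],[-2.4,9.5,0,0,0,28,4]]]' 10
python3 nxt.py 189 192 195 200 210 220 230 240 250 255
```

```text
time: 13.1
position: [0.5831, -0.0772, 0.0664]
tool_rot: [3.126, 0.313, -0.0]
ft_force: [-0.8, -0.0, -0.6]
grip_width: 0.092
grip_force: 10.0
s 0.186 of 0.3169 lat -0.2
t 13.1 pos [ 0.5831 -0.0772  0.0664] yhead -78.6 tilt [ 0. -0. -1.] F [-0.8 -0.  -0.6] w 8.0 g 10.0
[-0.1, 3.0, -0.1, 0.0, 0.0, 0.8]
[-0.2, 6.0, -0.1, 0.0, 0.0, 0.8]
[-0.2, 9.0, -0.1, 0.0, 0.0, 0.8]
[-0.3, 14.0, -0.1, 0.0, 0.0, 0.8]
[-0.4, 24.0, -0.1, 0.0, 0.0, 0.8]
[-0.6, 34.0, -0.1, 0.0, 0.0, 0.8]
[-0.7, 44.0, -0.1, 0.0, 0.0, 0.8]
[-0.9, 54.0, -0.1, 0.0, 0.0, 0.8]
[-1.0, 64.0, -0.1, 0.0, 0.0, 0.8]
[-1.1, 69.0, -0.1, 0.0, 0.0, 0.8]
```

```bash
python3 -m jog '[[[0,3,0,0,0,0.8,4],[-0.2,8,0,0,0,0.8,4],[-0.3,14,0,0,0,0.8,4],[-0.3,20,0,0,0,0.8,4],[-0.4,26,0,0,0,0.8,4],[-0.5,32,0,0,0,0.8,4],[-0.6,38,0,0,0,0.8,4],[-0.7,44,0,0,0,0.8,4],[-0.7,44,0,0,0,0.8,4]]]' 10
python3 nxt.py 240 255 267 275 279
```

```text
time: 14.0
position: [0.5912, -0.1216, 0.0663]
tool_rot: [3.128, 0.287, -0.0]
ft_force: [-0.8, 0.3, -0.5]
grip_width: 0.091
grip_force: 10.0
s 0.231 of 0.3169 lat -0.2
t 14.0 pos [ 0.5912 -0.1216  0.0663] yhead -79.5 tilt [-0.    -0.001 -1.   ] F [-0.8  0.3 -0.5] w 7.9 g 10.0
[0.2, 8.8, -0.2, 0.0, 0.0, -0.1]
[0.2, 23.8, -0.2, 0.0, 0.0, -0.1]
[0.3, 35.8, -0.2, 0.0, 0.0, -0.1]
[0.3, 43.8, -0.2, 0.0, 0.0, -0.1]
[0.3, 47.8, -0.2, 0.0, 0.0, -0.1]
```

```bash
python3 -m jog '[[[0.1,5,0,0,0,0,4],[0.2,10,0,0,0,0,4],[0.2,15,0,0,0,0,4],[0.2,20,0,0,0,0,4],[0.2,25,0,0,0,0,4],[0.2,30,0,0,0,0,4],[0.2,33,0,0,0,0,4],[0.2,36,0,0,0,0,4],[0.2,38,0,0,0,0,4],[0.2,38,0,0,0,0,4]]]' 25
python3 nxt.py 275 279
```

```text
time: 15.0
position: [0.5982, -0.1571, 0.0663]
tool_rot: [-3.128, -0.29, 0.001]
ft_force: [-1.3, 2.1, -0.2]
grip_width: 0.086
grip_force: 25.0
s 0.2675 of 0.3169 lat 0.2
t 15.0 pos [ 0.5982 -0.1571  0.0663] yhead -79.4 tilt [-0.  0. -1.] F [-1.3  2.1 -0.2] w 7.5 g 25.0
[-0.2, 7.6, -0.2, -0.0, 0.0, -0.0]
[-0.2, 11.6, -0.2, -0.0, 0.0, -0.0]
```

Contact felt: about 2 N back along the wire. Pushing further, reading the force as I go.

```bash
python3 -m jog '[[[0,1,0,0,0,0,4],[0,2,0,0,0,0,4],[0,3,0,0,0,0,4],[0,3,0,0,0,0,4],[0,3,0,0,0,0,4]]]'
python3 - <<'E'
from h import *
import time
fs=[]
for n in('side','top','side'):
    d=cam(n); fs.append(ctrl.get_state()['ft_force'])
    I=cv2.cvtColor(d['image'],cv2.COLOR_RGB2HSV).astype(int); P=pts(d)
    m=((I[...,0]<4)|(I[...,0]>175))&(I[...,1]>190)&(I[...,2]>110)&(P[...,2]>.075)&(P[...,2]<.1)&(abs(P[...,1]+.17)<.04)&(abs(P[...,0]-.6)<.03)
    v,u=np.nonzero(m)
    if len(u): r=np.array([ray(d,a,b,.085)[:2] for a,b in zip(u,v)]); print(n,len(u),r.mean(0).round(4),r.min(0).round(4),r.max(0).round(4))
print(np.mean(fs,0).round(2),ctrl.get_state()['position'].round(4))
cv2.imwrite('pics/side5.png',cv2.resize(cv2.cvtColor(d['image'][160:300,240:380],cv2.COLOR_RGB2BGR),None,fx=4,fy=4))
E
```

```text
time: 15.5
position: [0.5988, -0.1602, 0.0663]
tool_rot: [-3.128, -0.29, 0.0]
ft_force: [-1.3, 1.9, -0.3]
grip_width: 0.093
grip_force: 25.0
side 24 [ 0.5979 -0.1741] [ 0.5916 -0.1832] [ 0.6098 -0.1629]
side 26 [ 0.5977 -0.173 ] [ 0.5916 -0.1827] [ 0.6098 -0.1598]
[-0.95  2.39 -0.01] [ 0.5988 -0.1603  0.0663]
```

View pics/side5.png

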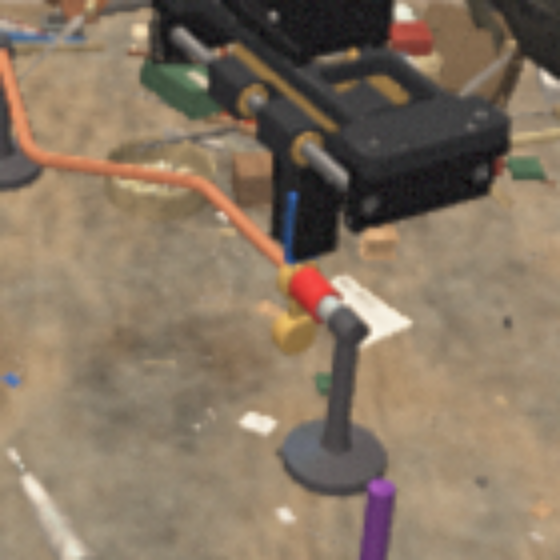

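The ring bears on the red sleeve at crop (305,285), partly pushed in. The force of about 2.5 N means roughly 6 mm. Creeping further.

```bash
python3 -m jog '[[[0,1,0,0,0,0,4],[0,2,0,0,0,0,4],[0,3,0,0,0,0,4],[0,3,0,0,0,0,4]]]'
python3 - <<'E'
from plan import *
f=[]
for i in range(4): cam('side'); f.append(ctrl.get_state()['ft_force'])
print(np.mean(f,0).round(2)); where()
E
```

```text
time: 16.05
position: [0.5994, -0.1632, 0.0663]
tool_rot: [-3.128, -0.29, 0.0]
ft_force: [-1.3, 4.0, 0.9]
grip_width: 0.087
grip_force: 25.0
[-1.67  3.34  0.07]
s 0.2735 of 0.3169 lat 0.2
```

```bash
python3 -m jog '[[[0,1,0,0,0,0,4],[0,2,0,0,0,0,4],[0,3,0,0,0,0,4],[0,3,0,0,0,0,4],[0,3,0,0,0,0,4]]]'
python3 - <<'E'
from plan import *
f=[]
for i in range(6): cam('side'); f.append(ctrl.get_state()['ft_force'])
print(np.mean(f,0).round(2)); where()
E
```

```text
time: 16.75
position: [0.5999, -0.166, 0.0663]
tool_rot: [-3.128, -0.29, 0.0]
ft_force: [-1.6, 5.1, 0.1]
grip_width: 0.091
grip_force: 25.0
[-1.86  4.27  0.1 ]
s 0.2765 of 0.3169 lat 0.2
```

The force of about 4.5 N means the sleeve is roughly 11 mm in; vision says about 9.6 mm. Holding, then backing off to the sprung-out point, lowering to the hanging height and releasing.

```bash
python3 -m jog '[[[0,0,0,0,0,0,4],[0,0,0,0,0,0,4],[0,0,0,0,0,0,4],[0,-2,0,0,0,0,4],[0,-4,0,0,0,0,4],[0,-6,0,0,0,0,4],[0,-8,0,0,0,0,4],[0,-10,0,0,0,0,4],[0,-12,0,0,0,0,4],[0,-12.5,0,0,0,0,4]]]'
python3 -m jog '[[[0,0,0.5,0,0,0,4],[0,0,1,0,0,0,4],[0,0,1.5,0,0,0,4],[0,0,2,0,0,0,4],[0,0,2,0,0,0,4],[0,0,2,0,0,0,4]]]' 6
python3 - <<'E'
from plan import *
f=[]
for i in range(4): cam('side'); f.append(ctrl.get_state()['ft_force'])
print(np.mean(f,0).round(2)); where()
E
```

```text
time: 18.05
position: [0.598, -0.1546, 0.0666]
tool_rot: [3.127, 0.289, 0.001]
ft_force: [0.4, 0.4, -0.5]
grip_width: 0.089
grip_force: 25.0
time: 18.65
position: [0.5976, -0.1541, 0.0643]
tool_rot: [3.128, 0.289, -0.0]
ft_force: [0.3, 0.7, -1.8]
grip_width: 0.091
grip_force: 6.0
[-0.49  0.15 -0.62]
s 0.2645 of 0.3169 lat 0.2
```

Force is back to zero. Opening symmetrically in small steps, then rising straight up.

```bash
python3 -m jog '[[[0,0,0,0,0,0,9],[0,0,0,0,0,0,11],[0,0,0,0,0,0,14],[0,0,0,0,0,0,18],[0,0,0,0,0,0,24],[0,0,0,0,0,0,30],[0,0,0,0,0,0,36],[0,0,0,0,0,0,36]]]' 
python3 -m jog '[[[0,0,-5,0,0,0,36],[0,0,-15,0,0,0,36],[0,0,-30,0,0,0,36],[0,0,-50,0,0,0,36],[0,0,-70,0,0,0,36],[0,0,-90,0,0,0,36],[0,0,-110,0,0,0,36],[0,0,-110,0,0,0,36],[0,0,-110,0,0,0,36]]]'
python3 - <<'E'
from plan import *
d=cam('side'); P=pts(d); I=cv2.cvtColor(d['image'],cv2.COLOR_RGB2HSV).astype(int)
for nm,m in(('tab',(abs(I[...,0]-112)<12)&(I[...,1]>150)),('red',((I[...,0]<4)|(I[...,0]>175))&(I[...,1]>190)&(I[...,2]>110))):
    k=m&(P[...,2]>.07)&(P[...,2]<.15)&(abs(P[...,1]+.17)<.06)&(abs(P[...,0]-.6)<.03); q=P[k]
    print(nm,len(q),q.mean(0).round(4) if len(q) else '', 'to post',np.hypot(*(q.mean(0)[:2]-E)).round(4) if len(q) else '')
cv2.imwrite('pics/side6.png',cv2.resize(cv2.cvtColor(d['image'][160:300,240:380],cv2.COLOR_RGB2BGR),None,fx=4,fy=4))
E
```

```text
time: 19.65
position: [0.5977, -0.1541, 0.0643]
tool_rot: [3.128, 0.289, -0.0]
ft_force: [0.2, -0.2, -0.4]
grip_width: 0.392
grip_force: 0.0
time: 20.55
position: [0.5981, -0.1541, 0.1755]
tool_rot: [3.127, 0.29, 0.003]
ft_force: [-0.1, 0.3, -0.8]
grip_width: 0.412
grip_force: 0.0
tab 123 [ 0.5957 -0.1578  0.1169] to post 0.0493
red 21 [ 0.5945 -0.1721  0.0897] to post 0.036
```

View pics/side6.png

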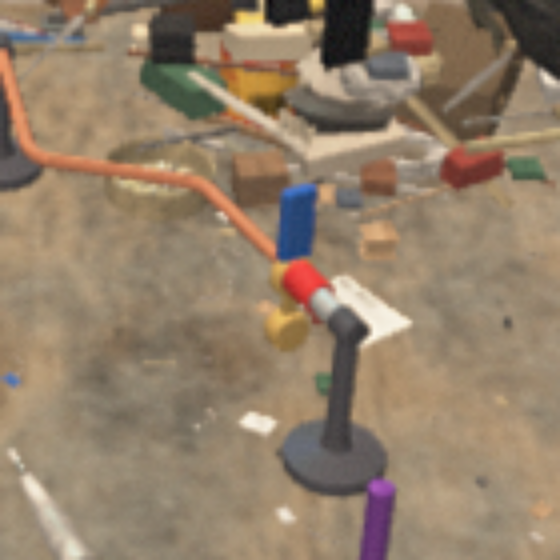

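The gauge hangs upright at the sleeve, with the ring at crop (280,275), the sleeve sprung out with its grey spring showing, and the hand clear. Letting it settle, then handing in.

```bash
python3 -m jog '[[[0,0,0,0,0,0,36],[0,0,0,0,0,0,36],[0,0,0,0,0,0,36],[0,0,0,0,0,0,36],[0,0,0,0,0,0,36],[0,0,0,0,0,0,36],[0,0,0,0,0,0,36],[0,0,0,0,0,0,36]]]'
python3 -c "
from bench import ctrl; print(ctrl.close_job())"
```

```text
time: 21.4
position: [0.5977, -0.154, 0.1744]
tool_rot: [3.128, 0.289, 0.0]
ft_force: [0.1, -0.3, 0.6]
grip_width: 0.414
grip_force: 0.0
the job is handed in; nothing more can be done
None
```

I slid the gauge round both bends, pushed the sleeve in about 10–11 mm (judged by force and position), held it there, and left the gauge hanging at the sprung-out sleeve; I handed the job in at 21.4 s, and no verdict came back.

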